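Scrap the worn fence ball and open the spares canister, thread hand unknown

TASK

Changing the slide fence's roller ball: take the worn yellow ball off the nylon spacers and lower it gently, without dropping it, to the bottom of the deep steel pot. Then open the blue canister of new balls: nobody remembers whether its red cap has a right-hand or a left-hand thread, so try turning it both ways without forcing it, turn it free, lift it straight off and finish while still holding it level, a good 8 cm above the canister's mouth, so that I can reach in for a new ball. Leave the fence, the moulding strip, the scribe and the cartridge where they are.

Things in the scene. Friction and masses are not known exactly. Their poses are not given: they have to be found in the camera images.
- ball: worn yellow nylon ball, 40 mm diameter, 38 g; origin at its centre (axes mean nothing). At the start it sits on two stacked white nylon ring spacers (36 mm outer, 22 mm inner diameter, 8 mm thick each), its centre 33 mm above the bench; the rings are loose and do not matter.
- pot: loose round open straight-sided steel pot, 0.7 kg, 66 mm tall, 140 mm outer diameter, wall 4 mm; origin at the centre of its underside, z up. It stands to the left or right of the ball.
- pot_in (a point): centre of the pot's inner floor, 5 mm above the bench; the rim is 61 mm higher. A ball lying on the floor has its centre 20 mm above this and may roll up to 45 mm from it. A free fall of more than about 20 mm onto the floor counts as dropping, and pressing it down with over 15 N as rough.
- canister: blue canister screwed to the bench (cannot move), on the other side of the ball from the pot; origin at the centre of its underside, z up, x is the white line's direction when closed. Foot 110 mm diameter, 6 mm thick; body 84 mm diameter up to a shoulder 70 mm above the bench; above it an aluminium neck of 54 mm diameter with thread ledges out to 66 mm.
- canister_mouth (a point): centre of the neck's top edge, 98 mm above the bench. Thread hand: unseen, differs between starts. The loosening way (clockwise or anticlockwise from above) the cap turns freely, staying at its height, and is free to lift between about 62 and 110 degrees from closed (75 is good); the other way it stops hard after about 10 degrees.
- cap: loose red cap closed on the canister, about 90 g, round skirt 82 mm diameter, 38 mm tall, with a round upright grip knob on top that bears a white line. Origin: centre of the skirt's lower edge (70 mm above the bench when on, 28 mm below the mouth point), z up, x along the white line; closed, its x axis equals the canister's. Pulled up before it is free it rises only 3 mm and sticks. About 1.5 mm sideways play.
- cap_grip (a point): on the cap's axis at the height to grip the knob, 55 mm above the cap's origin (125 mm above the bench when on). The knob is 46 mm in diameter and 32 mm tall, from 108 to 140 mm above the bench when on. Being round it slips in the fingers if they turn on after the cap has stopped.
- fence (a joint): position of the aluminium slide fence along its track, m, growing to +y; the fence is a bystander.
- fence_face (a point): middle of the fence's robot-side face, 160 mm wide (y), its top about 75 mm above the bench.
- moulding: loose beech moulding strip, 420 mm long (its y), 30 mm wide, 20 mm tall, lying in front of the track; bystander; origin under its centre.
- cartridge: loose black steel v-nailer cartridge, 105 mm long (its y), 22 mm wide, 22 mm tall; bystander; origin under its centre.
- scribe: loose copper scribe, about 115 mm long (its y), 9 mm thick, on the robot's side of the work; bystander; origin under the middle of its handle.
Mind the look-alikes: they are no part of the job. Of the things like the cap, leave any that is purple; of the rest the smaller one is meant. Several things have the shape of the ball; the one meant has the colours described above.

How it is judged:
By the outcome, as a careful person would: the job done as asked, in the order asked, and still so for the second after the job is handed in, while the arm keeps its last pose, push and grip.
It also fails if it takes over 64 s, if anything falls off the work surface, if the arm or the gripper's body presses on something with over 40 N, if the wrist force passes 120 N, or if a joint passes its speed limit or range.

ROBOT

A 7-joint arm with a two-finger parallel gripper is mounted at the origin on the work surface. World frame = base frame: x ahead of the robot, y to its left, z up, the work surface at z = 0. Lengths are in mm, angles in rad, forces in N, time in s.
With the tool pointing down it reaches from about 400 to 925 mm from the base axis. Payload 4.1 kg.
Tool frame: the origin (TCP) lies midway between the tips of the shut fingers; the grasp point (between the pads) lies 19 mm behind it; z points along the fingers, y is the line along which they close (so a half turn about z gives the same grasp; the last joint's range is limited). The gripper opens to 85 mm and grips with 20 to 120 N. Pads are 22 mm wide; open, the fingers measure 114 mm over their backs; the gripper's body (76 mm by 85 mm) begins 54 mm behind the grasp point. The pads swing forward as they close: fully open they stand 13 mm farther back than shut.
Start: joints at [-1.29, 0.398, 0.045, 1.537, -0.019, 1.207, -0.051], TCP at [240.959, 603.724, 231.347] pointing down, gripper open.
Joint ranges: [-2.82, 2.82], [-0.49, 2.23], [-1.37, 1.46], [0, 2.46], [-1.36, 4.5], [0.23, 2], [-2.94, 2.94]. Speed limits (rad/s): [2.57, 2.57, 3.14, 3.14, 3.14, 3.14, 3.14].

INTERFACE

Orientations are given as a rotation vector (axis times angle).
In Python, from bench import arm gives the robot as it stands.
- The arm moves only by the shell command python3 -m jog 'ROWS' [FORCE]. ROWS is text: rows parted by semicolons, each of 7 numbers parted by spaces: the shift along the tool's x, y, z in cm, then the turn, a rotation vector about the tool's x, y, z in degrees, then the finger opening in cm, from 0 to 8.54. A call has exactly 10 rows; each row shifts and turns the commanded pose from where the row before left it, along the tool's axes as they then stand; what a row does not reach is not made up. A row lasts 1/8 s, in which the tool goes at most 62.5 mm and 10.7 degrees, less where a joint would pass 70% of its speed; a pose out of reach is approached as far as the arm can. A call is refused whole if a number of a shift passes 6.25 or a number of a turn 10.7, either way. A call with a gripper value outside its range is refused whole. The fingers move at their own pace and stop on an object; FORCE is the grip in N (left out, the last holds). Time passes only in rows, so rows that do not move let the fingers close, or fill a call up. It gives the time, the measured TCP pose, the force, the opening and the grip force at its end, in the units of the state.
- arm.observe(): the state, without advancing time (a new reading comes with each control period).
- arm.snapshot(name): name is "side" or "top" or "wrist"; returns the picture (480x640x3 uint8, blue, green, red); there is no depth.
- arm.camera_model(name): a dict with "fx", "fy", "cx", "cy" (pixels), "D" ([k1, k2, p1, p2, k3] as OpenCV has them; the pictures are not rectified), "rvec" (rotation vector, rad) and "tvec" (3), from world to camera coordinates, as OpenCV has them. Camera axes: x right, y down, z forward; pixel columns grow to the right and rows downward; lengths in mm; the calibration is good to about 2 mm. A picture is of the moment at which its call begins: read the wrist's pose just before it. camera_model takes no time and is no camera call; for the wrist camera it gives the pose at the moment of the call.
- arm.hand_in(): hands the job in; it is judged then, once.
The state is a dict: "time": time; "qpos": joint angles; "dq": joint speeds; "tau": joint torques, N m; "tool_pos": TCP position; "tcp_rot": TCP orientation; "force": force on the tool from outside, world axes, zero at the start; "moment": the same for the moment, N m; "opening": opening from 0.0 (shut) to 1.0 (fully open); "finger_force": force on a finger pad.
Only numpy, scipy, OpenCV 4.12 (cv2) and the standard library are available. Lean on these libraries where they do the work, as an engineer would, in place of code of your own. Each camera call takes 0.05 s, during which the arm holds its last target. There are 200 camera calls.

## Working session

There is one attempt and no reset: what is moved stays moved. The work goes in short steps, Python scripts to look and compute and a shell command to move; the robot and the scene stay as the last step left them, time stands still between calls to the robot, and variables do not carry over. Pictures are saved under pics/ and viewed, at most 10 in all, crops included, and the job is handed in when it is done.

```bash
mkdir -p pics; cat > h.py <<'E'
import numpy as np, cv2
from bench import arm
def cam(n):
    c=arm.camera_model(n); K=np.array([[c["fx"],0,c["cx"]],[0,c["fy"],c["cy"]],[0,0,1.]])
    R=cv2.Rodrigues(np.array(c["rvec"],float))[0]; return K,np.array(c["D"],float),R,np.array(c["tvec"],float).ravel()
def px2z(m,uv,z):
    K,D,R,t=m; p=cv2.undistortPoints(np.array([[uv]],float),K,D).ravel()
    d=R.T@np.array([p[0],p[1],1]); o=-R.T@t; return o+d*(z-o[2])/d[2]
def proj(m,P):
    K,D,R,t=m; return cv2.projectPoints(np.array([P],float),cv2.Rodrigues(R)[0],t,K,D)[0].ravel()
E
python3 - <<'E'
from h import *
for n in("top","side"):
    cv2.imwrite(f"pics/{n}0.png",arm.snapshot(n)); K,D,R,t=cam(n); print(n,-R.T@t,K[0,0])
s=arm.observe(); print(s)
print(cv2.Rodrigues(np.array(s["tcp_rot"]))[0].round(3))
E
```

```text
top [ 384.34127576  -48.28907444 1237.05970285] 550.6113991927326
side [ 37.42041968 437.828552   614.95700235] 521.0414367583953
{'time': 0.1, 'qpos': array([-1.29003546,  0.39913504,  0.04503008,  1.53772261, -0.01869192,
        1.20692598, -0.05069772]), 'dq': array([ 0.00153372, -0.00240666,  0.00128462, -0.00271238,  0.00176199,
        0.00086621,  0.00018314]), 'tau': array([ 4.19474003e-03, -4.76265550e+01,  1.37056421e+00, -2.54950529e+01,
        1.20965191e-02,  5.05558070e-03,  8.18042338e-06]), 'tool_pos': array([240.72054975, 603.17703909, 230.37021016]), 'tcp_rot': array([-5.92719020e-01, -3.08496009e+00,  2.76064454e-03]), 'force': array([-0.65011357,  0.35902281,  0.28201189]), 'moment': array([ 0.04333423, -0.02980187,  0.04651246]), 'finger_force': 0.0, 'opening': 1.0023329013400737}
[[-0.929  0.371 -0.001]
 [ 0.371  0.929 -0.002]
 [-0.    -0.002 -1.   ]]
```

View pics/top0.png

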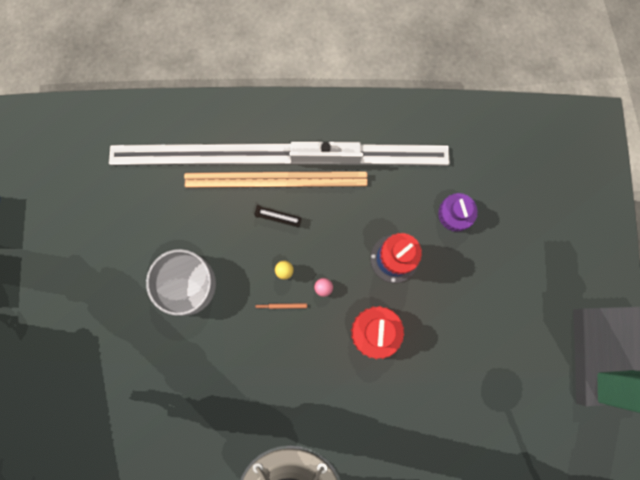

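View pics/side0.png

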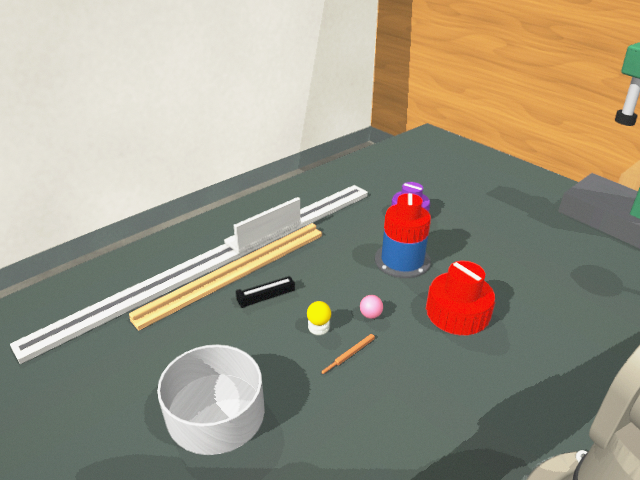

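Top view: the worn ball is the yellow one at (284,270). The pink ball at (324,287) has the same shape but the wrong colour. Cap candidates are red on the canister at (401,254), a bigger red one at (378,332), and purple at (459,211). The smaller red one, on the blue canister, is meant. The pot is at (180,283). I'll confirm in an enlarged crop.

```bash
python3 - <<'E'
from h import *
im=cv2.imread("pics/top0.png"); cv2.imwrite("pics/crop1.png",cv2.resize(im[195:355,250:450],None,fx=4,fy=4,interpolation=cv2.INTER_CUBIC)[:600])
T=cam("top");S=cam("side")
hsv=cv2.cvtColor(im,cv2.COLOR_BGR2HSV)
for n,m,uv,z in[("ball",T,(284,270),33),("ballS",S,(319,313.5),33),("pot rim",T,(180,282.5),66),("potrim L",T,(146,282.5),66),("potrim R",T,(214.5,282.5),66),("cap knob",T,(404,251),140),("line a",T,(396,257.5),140),("line b",T,(412,244.5),140),("pink",T,(324,287),20),("bigred",T,(378,332),50),("scribe",T,(281,306),5),("cart",T,(278,215),20)]:
    print(n,px2z(m,uv,z).round(1))
E
```

```text
ball [498.7  14.6  33. ]
ballS [499.9  11.1  33. ]
pot rim [467.7 236.1  66. ]
potrim L [467.  310.9  66. ]
potrim R [468.2 161.3  66. ]
cap knob [ 527.  -232.8  140. ]
line a [ 513.8 -216.2  140. ]
line b [ 540.3 -249.5  140. ]
pink [462.3 -73.3  20. ]
bigred [ 363.5 -188.3   50. ]
scribe [420.8  22.2   5. ]
cart [624.   30.1  20. ]
```

View pics/crop1.png

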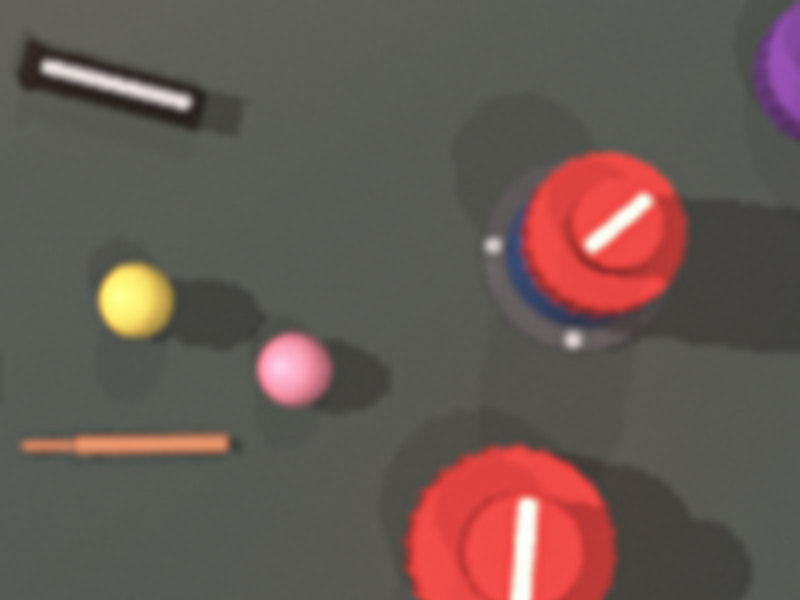

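The crop confirms both targets: the yellow ball on its ring (crop 136,300) and the smaller red cap on the blue body with its foot (knob at crop 618,223). The other red cap is bigger and the last is purple. Positions: ball about (499,13), pot about (468,236), cap about (527,-233). I'll turn the tool square to the world axes, then travel.

```bash
python3 -m jog '0 0 0 0 0 -10.7 8.54;0 0 0 0 0 -10.7 8.54;0 0 0 0 0 -0.4 8.54;-2.5 -5.5 0 0 0 0 8.54;-2.5 -5.5 0 0 0 0 8.54;-2.5 -5.5 0 0 0 0 8.54;-2.5 -5.5 0 0 0 0 8.54;-2.5 -5.5 0 0 0 0 8.54;-2.5 -5.5 0 0 0 0 8.54;-2.5 -5.5 0 0 0 0 8.54'
```

```text
time: 1.35
tool_pos: [416.8, 216.9, 231.5]
tcp_rot: [0.004, 3.141, 0.001]
force: [1.2, 0.6, -0.6]
opening: 0.998
finger_force: 0.0
```

```bash
python3 -m jog '-1.6 -4.1 0 0 0 0 8.54;-1.6 -4.1 0 0 0 0 8.54;-1.6 -4.1 0 0 0 0 8.54;-1.6 -4.1 1 0 0 0 8.54;-1.8 -3.9 2 0 0 0 8.54;0 0 3 0 0 0 8.54;0 0 3 0 0 0 8.54;0 0 2 0 0 0 8.54;0 0 0 0 0 0 8.54;0 0 0 0 0 0 8.54'
python3 - <<'E'
from h import *
W=cam("wrist"); im=arm.snapshot("wrist"); cv2.imwrite("pics/w1.png",im)
print(arm.observe()["tool_pos"], -W[2].T@W[3], proj(W,(499,13,33)))
h=cv2.cvtColor(im,cv2.COLOR_BGR2HSV); m=cv2.inRange(h,(22,120,80),(35,255,255))
n,l,st,c=cv2.connectedComponentsWithStats(m); i=1+np.argmax(st[1:,4]); print(st[i],c[i]); x,y,w,hh,_=st[i]; print(px2z(W,(x+w/2,y+hh/2),33))
E
```

```text
time: 2.6
tool_pos: [499.0, 16.0, 122.1]
tcp_rot: [0.001, 3.14, 0.0]
force: [-0.2, -0.5, 1.1]
opening: 0.999
finger_force: 0.0
[499.28564083  16.02578666 122.34644545] [414.43870078  16.03961023 263.85685104] [312.72902001 235.72759706]
[ 282  210   65   64 3242] [313.48611968 241.70234423]
[503.12941224  14.08084928  33.        ]
```

View pics/w1.png

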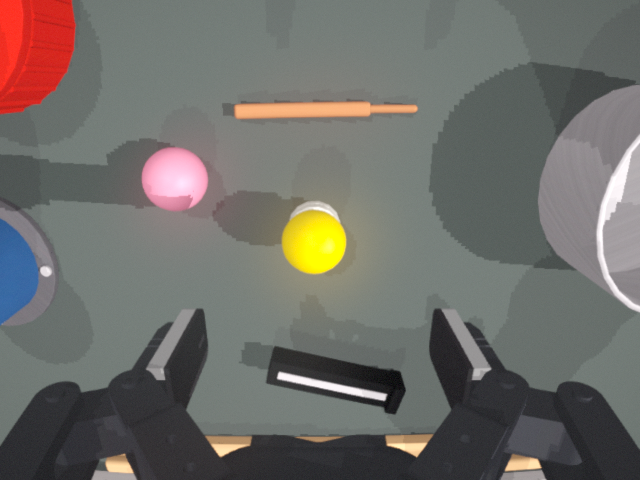

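Wrist view: the yellow ball is at (314,242) on the white ring, centred between the fingers, with pink clear to the left at (175,180). Wrist and top views agree on about (502,13.5). Descending.

```bash
python3 -m jog '-0.25 -0.25 2 0 0 0 8.54;0 0 2.5 0 0 0 8.54;0 0 2.5 0 0 0 8.54;0 0 2 0 0 0 8.54;0 0 1.2 0 0 0 8.54;0 0 0.7 0 0 0 8.54;0 0 0 0 0 0 8.54;0 0 0 0 0 0 3;0 0 0 0 0 0 3;0 0 0 0 0 0 3' 25
python3 -m jog '0 0 0 0 0 0 3;0 0 0 0 0 0 3;0 0 0 0 0 0 3;0 0 -1 0 0 0 3;0 0 -2 0 0 0 3;0 0 -2 0 0 0 3;0 0 -2 0 0 0 3;0 0 -2 0 0 0 3;0 0 0 0 0 0 3;0 0 0 0 0 0 3'
```

```text
time: 3.9
tool_pos: [501.3, 13.5, 12.8]
tcp_rot: [-0.001, 3.141, 0.0]
force: [0.0, 0.8, 2.9]
opening: 0.45
finger_force: 24.8
time: 5.15
tool_pos: [500.2, 13.5, 101.7]
tcp_rot: [0.001, -3.14, 0.0]
force: [-0.1, 0.4, -1.1]
opening: 0.445
finger_force: 25.2
```

```bash
python3 -m jog '0.4 3 0 0 0 0 3;0.6 4 0 0 0 0 3;0.6 4 0 0 0 0 3;0.6 4 0 0 0 0 3;0.5 3.5 0 0 0 0 3;0.5 2.5 0 0 0 0 3;0 1.3 0 0 0 0 3;0 0 0 0 0 0 3;0 0 0 0 0 0 3;0 0 0 0 0 0 3'
python3 - <<'E'
from h import *
W=cam("wrist"); im=arm.snapshot("wrist"); cv2.imwrite("pics/w2.png",im)
p=arm.observe()["tool_pos"]; print(p,arm.observe()["opening"],proj(W,(468,236,5)))
for a in range(0,360,45):print(proj(W,(468+68*np.cos(np.radians(a)),236+68*np.sin(np.radians(a)),66)).round(),end=" ")
E
```

```text
time: 6.4
tool_pos: [469.1, 235.0, 102.3]
tcp_rot: [-0.002, -3.142, 0.001]
force: [-0.1, 0.6, -1.1]
opening: 0.454
finger_force: 25.2
[469.01019079 235.24179201 102.32949222] 0.4514909858123722 [319.29593479 229.9974307 ]
[319. 383.] [409. 352.] [457. 271.] [426. 174.] [320. 129.] [214. 174.] [182. 271.] [230. 352.]
```

View pics/w2.png

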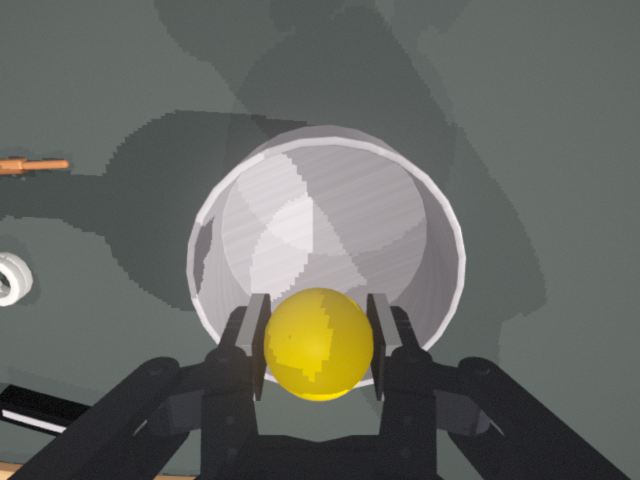

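The ball is held at (320,345). The pot rim spans columns 190–464 with its far edge at row 141, so the pot centre is about (472,239). A shift of 3–4 mm, then lower it.

```bash
python3 -m jog '-0.3 0.4 0 0 0 0 3;0 0 1 0 0 0 3;0 0 1.5 0 0 0 3;0 0 1.5 0 0 0 3;0 0 1.5 0 0 0 3;0 0 1.5 0 0 0 3;0 0 1.2 0 0 0 3;0 0 0.6 0 0 0 3;0 0 0.4 0 0 0 3;0 0 0 0 0 0 3'
```

```text
time: 7.7
tool_pos: [471.9, 240.5, 10.4]
tcp_rot: [-0.001, 3.141, 0.0]
force: [-1.0, -0.4, 0.9]
opening: 0.453
finger_force: 25.2
```

```bash
python3 -m jog '0 0 0.2 0 0 0 3;0 0 0.15 0 0 0 3;0 0 0 0 0 0 3;0 0 0 0 0 0 4.2;0 0 0 0 0 0 4.8;0 0 0 0 0 0 5.5;0 0 0 0 0 0 5.5;0 0 0 0 0 0 5.5;0 0 0 0 0 0 5.5;0 0 -0.5 0 0 0 5.5'
python3 -m jog '0 0 -1 0 0 0 5.5;0 0 -1.5 0 0 0 5.5;0 0 -2 0 0 0 5.5;0 0 -3 0 0 0 5.5;0 0 -4 0 0 0 5.5;0 0 -5 0 0 0 8.54;0 0 -3 0 0 0 8.54;0 0 0 0 0 0 8.54;0 0 0 0 0 0 8.54;0 0 0 0 0 0 8.54'
python3 - <<'E'
from h import *
im=arm.snapshot("side"); cv2.imwrite("pics/s2.png",im[150:,60:560])
E
```

```text
time: 8.95
tool_pos: [471.4, 240.2, 11.7]
tcp_rot: [0.001, -3.141, 0.001]
force: [-0.4, 0.2, 0.6]
opening: 0.647
finger_force: 0.0
time: 10.2
tool_pos: [470.8, 239.9, 205.6]
tcp_rot: [0.001, -3.139, 0.002]
force: [-0.7, 0.3, -0.7]
opening: 1.005
finger_force: 0.0
```

View pics/s2.png

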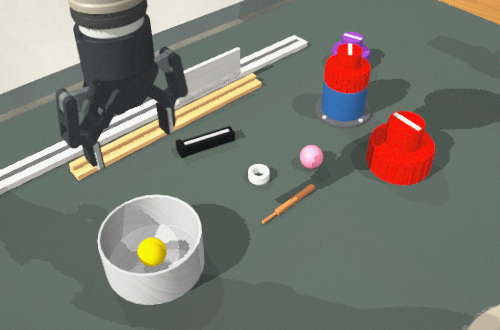

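Side view: the yellow ball lies on the pot floor (152,250), and the bystanders are where they were. Now to the cap.

```bash
python3 -m jog '-0.5 -4 -1 0 0 0 8.54;-0.7 -5.5 -1 0 0 0 8.54;-0.7 -6 0 0 0 0 8.54;-0.7 -6 0 0 0 0 8.54;-0.7 -6 0 0 0 0 8.54;-0.7 -6 0 0 0 0 8.54;-0.7 -6 0 0 0 0 8.54;-0.6 -4.5 0 0 0 0 8.54;-0.3 -3.3 0 0 0 0 8.54;0 0 0 0 0 0 8.54'
python3 - <<'E'
from h import *
W=cam("wrist"); im=arm.snapshot("wrist"); cv2.imwrite("pics/w3.png",im)
s=arm.observe(); print(s["tool_pos"],s["qpos"].round(2),proj(W,(527,-233,140)),proj(W,(527,-233,108)))
E
```

```text
time: 11.5
tool_pos: [526.8, -236.0, 225.9]
tcp_rot: [-0.008, -3.139, 0.003]
force: [0.4, 1.4, -0.4]
opening: 1.002
finger_force: 0.0
[ 527.30643579 -233.46687801  225.8048897 ] [-0.16  0.32  0.64  1.73 -0.21  1.15  2.1 ] [322.7234546  238.34313284] [322.27373972 222.10321919]
```

View pics/w3.png

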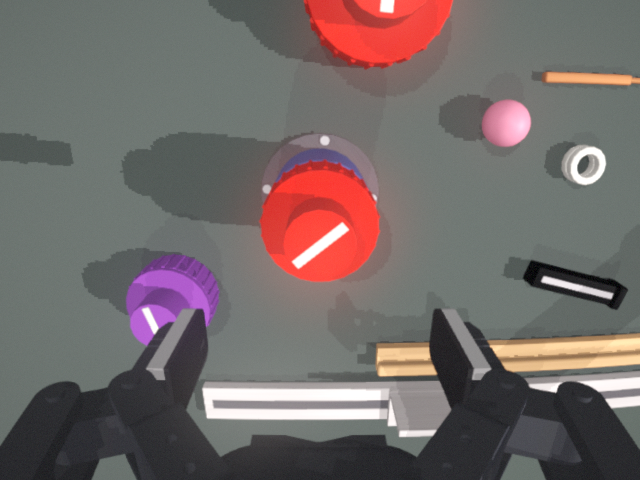

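Wrist view: the knob and its white line are centred at (320,245), giving a cap axis of about (530,-234.5). J7 stands at 2.1, so I first turn the tool to the middle of its range so both turning directions fit.

```bash
python3 -m jog '-0.25 -0.1 0 0 0 0 8.54;0 0 0 0 0 10 8.54;0 0 0 0 0 10 8.54;0 0 0 0 0 10 8.54;0 0 0 0 0 10 8.54;0 0 0 0 0 0 8.54;0 0 0 0 0 0 8.54;0 0 0 0 0 0 8.54;0 0 0 0 0 0 8.54;0 0 0 0 0 0 8.54'
python3 -c "
from h import *
s=arm.observe();print(s['tool_pos'],s['qpos'].round(2),cv2.Rodrigues(s['tcp_rot'])[0].round(3))"
```

```text
time: 12.8
tool_pos: [530.6, -233.6, 226.8]
tcp_rot: [1.073, 2.953, 0.0]
force: [-0.2, 0.2, 0.4]
opening: 0.999
finger_force: 0.0
[ 530.55420481 -233.6234469   226.80828748] [-0.26  0.36  0.78  1.73 -0.27  1.16  1.46] [[-0.767  0.642  0.   ]
 [ 0.642  0.767  0.   ]
 [ 0.     0.    -1.   ]]
```

```bash
python3 -m jog '0 0 0 0 0 10 8.54;0 0 0 0 0 10 8.54;0 0 0 0 0 10 8.54;0 0 0 0 0 10 8.54;0 0 0 0 0 10 8.54;0 0 0 0 0 10 8.54;0 0 2.5 0 0 0 8.54;0 0 2.5 0 0 0 8.54;0 0 0 0 0 0 8.54;0 0 0 0 0 0 8.54'
python3 -c "
from h import *
s=arm.observe();print(s['tool_pos'],s['qpos'].round(2),cv2.Rodrigues(s['tcp_rot'])[0].round(3))
W=cam('wrist'); im=arm.snapshot('wrist'); cv2.imwrite('pics/w4.png',im); print(proj(W,(530,-234.5,140)))"
```

```text
time: 14.05
tool_pos: [531.1, -234.0, 177.7]
tcp_rot: [2.405, 2.019, 0.001]
force: [-0.2, -0.2, -0.1]
opening: 1.0
finger_force: 0.0
[ 531.06367664 -234.0495667   177.68384409] [-0.38  0.49  0.98  1.79 -0.45  1.1   0.58] [[ 0.173  0.985  0.001]
 [ 0.985 -0.173 -0.001]
 [-0.     0.001 -1.   ]]
[315.17078783 274.10734165]
```

View pics/w4.png

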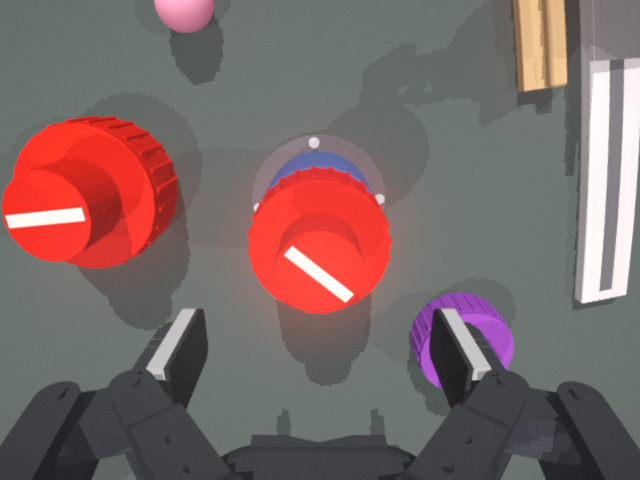

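Wrist view: the knob line is centred at (319,274), 4 px right of prediction, so the cap axis is about (532,-235). Descending onto the knob and closing gently.

```bash
python3 -m jog '-0.05 0.1 1.5 0 0 0 8.54;0 0 2 0 0 0 8.54;0 0 2 0 0 0 8.54;0 0 1.1 0 0 0 8.54;0 0 0.45 0 0 0 8.54;0 0 0 0 0 0 8.54;0 0 0 0 0 0 4;0 0 0 0 0 0 4;0 0 0 0 0 0 4;0 0 0 0 0 0 4' 30
python3 -c "
from h import *
s=arm.observe();print(s['force'],s['moment'],s['tool_pos'])"
```

```text
time: 15.35
tool_pos: [531.9, -234.4, 106.9]
tcp_rot: [2.405, 2.02, 0.001]
force: [-0.4, -0.1, 4.3]
opening: 0.534
finger_force: 30.8
[-0.38661772 -0.08692142  4.33566256] [0.08514443 0.1311376  0.0401462 ] [ 531.86562321 -234.39489247  106.90803714]
```

```bash
python3 -m jog '0 0 0 0 0 2 4;0 0 0 0 0 2 4;0 0 0 0 0 2 4;0 0 0 0 0 2 4;0 0 0 0 0 2 4;0 0 0 0 0 2 4;0 0 0 0 0 2 4;0 0 0 0 0 0 4;0 0 0 0 0 0 4;0 0 0 0 0 0 4'
python3 -c "
from h import *
s=arm.observe();print(s['force'],s['moment'],s['tool_pos'],cv2.Rodrigues(s['tcp_rot'])[0].round(3)[0])"
```

```text
time: 16.6
tool_pos: [534.2, -232.6, 106.9]
tcp_rot: [2.632, 1.713, 0.006]
force: [5.1, 3.5, 5.8]
opening: 0.535
finger_force: 31.3
[5.14296132 3.5174608  5.77311974] [ 0.58095284 -1.06727117  0.62154491] [ 534.15092089 -232.62310419  106.85699586] [0.405 0.914 0.004]
```

The moment rose to 0.6 N m at 14° clockwise, which looks like the hard stop. Trying anticlockwise.

```bash
python3 -m jog '0 0 0 0 0 -4 4;0 0 0 0 0 -4 4;0 0 0 0 0 -4 4;0 0 0 0 0 -4 4;0 0 0 0 0 -4 4;0 0 0 0 0 -4 4;0 0 0 0 0 -4 4;0 0 0 0 0 0 4;0 0 0 0 0 0 4;0 0 0 0 0 0 4'
python3 -c "
from h import *
s=arm.observe();print(s['force'],s['moment'],s['tool_pos'],s['qpos'].round(2),cv2.Rodrigues(s['tcp_rot'])[0].round(3)[0])"
```

```text
time: 17.85
tool_pos: [531.6, -233.3, 106.8]
tcp_rot: [-2.143, -2.295, -0.003]
force: [0.1, 2.3, 9.6]
opening: 0.525
finger_force: 31.5
[0.1338408  2.31429403 9.63553933] [ 0.6720338  -0.28108335  0.17850178] [ 531.63750968 -233.30452751  106.80745527] [-0.29  0.55  0.84  1.85 -0.49  0.97  0.84] [-0.068  0.998  0.   ]
```

```bash
python3 -m jog '0 0 0 0 0 -6 4;0 0 0 0 0 -6 4;0 0 0 0 0 -6 4;0 0 0 0 0 -6 4;0 0 0 0 0 -6 4;0 0 0 0 0 -6 4;0 0 0 0 0 -6 4;0 0 0 0 0 -6 4;0 0 0 0 0 -6 4;0 0 0 0 0 -6 4'
python3 -c "
from h import *
W=cam('wrist');im=arm.snapshot('wrist');cv2.imwrite('pics/w5.png',im)
s=arm.observe();print(s['force'],s['moment'],s['tool_pos'],s['qpos'].round(2),cv2.Rodrigues(s['tcp_rot'])[0].round(3)[0])"
```

```text
time: 19.1
tool_pos: [529.7, -233.9, 106.8]
tcp_rot: [-0.708, -3.058, -0.004]
force: [-3.2, 2.8, 11.0]
opening: 0.53
finger_force: 31.8
[-3.62161101  1.47816602 11.61831021] [0.6867231  0.52065743 0.17717025] [ 529.76830492 -233.98406505  106.82867472] [-0.11  0.46  0.58  1.85 -0.31  0.93  1.74] [-0.9    0.437 -0.002]
```

View pics/w5.png

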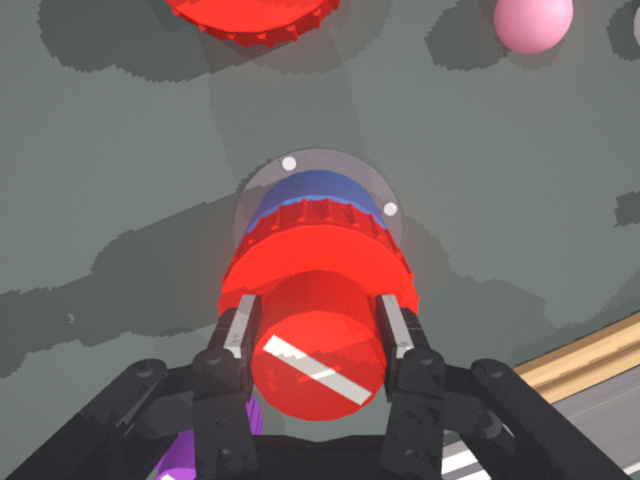

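The line now runs from (268,341) to (365,400), about 33° in world against −52° at the start. That is about 84° anticlockwise, inside the free range, and the moment stayed low. Lifting slowly first.

```bash
python3 -m jog '0 0 0 0 0 0 4;0 0 0 0 0 0 4;0 0 -0.2 0 0 0 4;0 0 -0.2 0 0 0 4;0 0 -0.2 0 0 0 4;0 0 -0.2 0 0 0 4;0 0 -0.2 0 0 0 4;0 0 0 0 0 0 4;0 0 0 0 0 0 4;0 0 0 0 0 0 4' 40
```

```text
time: 20.4
tool_pos: [530.9, -234.5, 116.2]
tcp_rot: [-0.706, -3.06, 0.0]
force: [-3.9, -1.6, -0.6]
opening: 0.526
finger_force: 41.2
```

```bash
python3 -m jog '0 0 -0.5 0 0 0 4;0 0 -1 0 0 0 4;0 0 -1.5 0 0 0 4;0 0 -1.5 0 0 0 4;0 0 -2 0 0 0 4;0 0 -2 0 0 0 4;0 0 -2 0 0 0 4;0 0 -1.5 0 0 0 4;0 0 -0.5 0 0 0 4;0 0 0 0 0 0 4'
python3 -m jog '0 0 0 0 0 0 4;0 0 0 0 0 0 4;0 0 0 0 0 0 4;0 0 0 0 0 0 4;0 0 0 0 0 0 4;0 0 0 0 0 0 4;0 0 0 0 0 0 4;0 0 0 0 0 0 4;0 0 0 0 0 0 4;0 0 0 0 0 0 4'
python3 -c "
from h import *
cv2.imwrite('pics/s3.png',arm.snapshot('side'))"
```

```text
time: 21.65
tool_pos: [531.6, -234.1, 241.4]
tcp_rot: [0.705, 3.061, 0.001]
force: [0.2, 0.0, -1.7]
opening: 0.526
finger_force: 41.3
time: 22.9
tool_pos: [531.5, -234.2, 241.3]
tcp_rot: [0.706, 3.061, 0.0]
force: [-0.2, -0.9, -1.3]
opening: 0.526
finger_force: 41.3
```

View pics/s3.png

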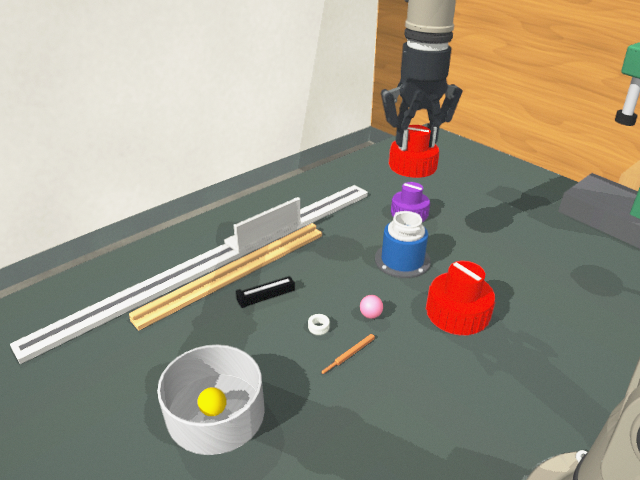

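The side view shows the cap held level at (414,155), well above the open canister mouth at (407,222). The yellow ball rests in the pot at (212,402), and the bystanders look unmoved.

```bash
python3 -c "
from bench import arm
print(arm.hand_in())"
```

```text
the job is handed in; nothing more can be done
None
```

The job is handed in: the yellow ball lies on the pot floor, and the red cap came off anticlockwise (right-hand thread) and is held level with its lower edge about 10 cm above the canister's mouth; the bystanders look unmoved.

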